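# Run a batch of tube stoppers off the chute

## Task

Stand the empty aluminium tray flat on the bench with the lip of the stopper chute over its opening, centred across its width, and let go of it. Then draw the stop pin up out of its bore so that all four stoppers run into the tray, and park the pin upright in the notch at the side of the bridge: neck pushed to the slot's end, collar resting on the plate. Leave the loaded tray where it stands, and do not shift or knock over the cup, the jar or the tube rack.

Things in the scene. Friction and masses are not known exactly. Their poses are not given: they have to be found in the camera images.
- chute: Stopper dispenser fixed to the bench: a slippery sheet-steel chute, 44 mm wide inside, walls 30 mm, sloping 27 degrees. Origin: on the bench below the pin's bore; -x points downhill, z up. Lip at local x -60 mm, uphill end +115 mm. Its wooden base (110 mm wide, 14 mm high) covers x -19 to +126 mm. Stoppers run off the lip once the pin is out.
- lip (a point): Middle of the chute's open lower edge, on its floor, 66 mm above the bench; the sheet's underside there is 62 mm up and the outer width is 53 mm. Axes as the chute's.
- bore (a point): Centre of the upright bore (17 mm wide) at the top face, 162 mm above the bench, of the wooden bridge that spans the chute and holds the pin. Bridge: 34 mm (x) by 100 mm (y), 25 mm thick, on a post either side of the chute. Axes as the chute's.
- notch (a point): Parking notch at the bridge's side (chute-local y -80 mm): a level dark steel plate 5 mm thick, top 162 mm above the bench, with a slot 12 mm wide, open to local -x (downhill); the mouth flares from 22 to 36 mm before this point. The point: where the pin's axis stands when its neck touches the slot's closed end, at the plate's top. Axes as the chute's.
- pin: Steel stop pin, 110 g, upright in the bore. Origin: centre of the collar's underside; z up. Round wooden handle 18 mm diameter, z 5 to 50 mm; collar 26 mm, z 0 to 5; neck 8 mm, z -14 to 0; shank 14 mm, z -58 to -14. It lifts out freely, straight up by over 58 mm. The shank is wider than the notch's slot: only the neck goes in, sideways from the open mouth; then the collar rests on the plate.
- tray: Loose open aluminium tray, 140 mm (x) by 66 mm (y) by 45 mm high, walls and floor 3 mm, about 0.25 kg, empty. Origin: centre of its underside, z up. It starts on either the left or the right of the bench and can be gripped across its 66 mm width.
- stopper0: Cork-coloured tube stopper, a cylinder 22 mm in diameter, 32 mm long, 12 g, number 0 of four in the chute counted from the pin uphill. Origin: its centre; y is its long axis.
- stopper1: Cork-coloured tube stopper, a cylinder 22 mm in diameter, 32 mm long, 12 g, number 1 of four in the chute counted from the pin uphill. Origin: its centre; y is its long axis.
- stopper2: Cork-coloured tube stopper, a cylinder 22 mm in diameter, 32 mm long, 12 g, number 2 of four in the chute counted from the pin uphill. Origin: its centre; y is its long axis.
- stopper3: Cork-coloured tube stopper, a cylinder 22 mm in diameter, 32 mm long, 12 g, number 3 of four in the chute counted from the pin uphill. Origin: its centre; y is its long axis.
- cup: Bystander: clear open cup, 72 mm wide, 80 mm high, origin at the centre of its underside; on the side where the tray is not.
- jar: Bystander: amber glass jar, 60 mm wide, 75 mm high, origin at the centre of its underside.
- tuberack: Bystander: pale wooden block 60 by 130 mm, 40 mm high, with three upright glass tubes to 100 mm height; origin at the centre of its underside.
Not all that is in view belongs to the job. What is shaped like the stopper2 but pink or yellow is not meant.

How it is judged:
By the outcome, as a careful person would: the job done as asked, in the order asked, and still so for the second after the job is handed in, with the robot touching nothing.
It also fails if it takes over 69 s, if anything falls off the work surface, if the arm or the gripper's body presses on something with over 40 N, if the wrist force passes 120 N, or if a joint passes its speed limit or range.

## Robot

A 6-joint arm with a two-finger parallel gripper is mounted at the origin on the work surface. World frame = base frame: x ahead of the robot, y to its left, z up, the work surface at z = 0. Lengths are in m, angles in rad, forces in N, time in s.
With the tool pointing down it reaches from about 0.3 to 0.75 m from the base axis. Payload 8.5 kg.
Tool frame: the origin (TCP) lies midway between the tips of the shut fingers; the grasp point (between the pads) lies 19 mm behind it (pinch_z is the distance from the TCP to the grasp point, in m); z points along the fingers, y is the line along which they close (so a half turn about z gives the same grasp; the last joint's range is limited). The gripper opens to 88 mm and grips with 3 to 60 N. Pads are 18 mm wide; open, the fingers measure 123 mm over their backs; the gripper's body (75 mm by 187 mm) begins 45 mm behind the grasp point.
Start: joints at [-1.464, 0.381, 1.297, -0, 1.464, -0.215], TCP at [0.174, -0.522, 0.239] pointing down, gripper open.
Joint ranges: [-3.11, 3.11], [-0.89, 2.33], [0.22, 2.48], [-1.42, 4.56], [0.17, 2.85], [-2.88, 2.88]. Speed limits (rad/s): [2.39, 2.39, 3.14, 3.14, 3.14, 3.14].

## Interface

Orientations are given as a unit quaternion [x, y, z, w].
In Python, from rig import move_to, line_to, move_j, set_gripper, hold, ik, read_camera, get_calibration, MotionError, close_job, spot_in, silhouettes, read_time, read_q, read_qd, read_tau, read_tool_pos, read_eef_rot, read_ft_force, read_ft_torque, read_grip_width, read_grip_force, pinch_z gives the robot as it stands. Calls block until the motion is done:
- move_to(position, orientation): joint-space move of the TCP to a pose.
- line_to(position, attitude=None, rate=0.15): straight line of the TCP; attitude=None keeps the orientation; rate is the mean speed in m/s.
- move_j(angles): joint-space move.
- set_gripper(opening): opening from 0.0 (shut) to 1.0 (fully open); the grip force is fixed at half the most; returns when the fingers have stopped.
- hold(seconds).
- ik(position, orientation): joint angles nearest the present ones, or None.
- read_camera(name): name is "side" or "top"; returns the picture (400x640x3 uint8, red, green, blue); there is no depth.
- get_calibration(name): a dict with "intrinsics" (3x3 intrinsics, pixels), "xyz" and "rotation" of the camera in the world. Camera axes: x right, y up, looking along -z (the intrinsics and any distortion apply to the point x, -y, -z); pixel columns grow to the right and rows downward; lengths in m; the calibration is good to about 2 mm. A picture is of the moment at which its call begins. get_calibration takes no time and is no camera call.
A pose or a line that the arm cannot do raises MotionError and nothing moves.
- close_job(): hands the job in; it is judged then, once.
Trained networks look in the newest picture that a camera, given by its name, has taken for a name from the list of things; names that differ only in an ending like _2 or _b are one class to them, and where a whole thing is asked for, a point or a joint stands for the part that bears it (a point fixed in the world has none). Each returns a list of dicts, best first, with "conf" (0 to 1); they miss things now and then, are a little off and sometimes report something else, mostly with a low value. They report only what shows in the picture. A call takes as long as a camera call. They do not tell look-alikes from the thing itself.
- spot_in(camera, query): "extent" ([centre column, centre row, width, height] in pixels, round what is visible of it).
- silhouettes(camera, query): "mask" (400x640 bool, what is visible of it) and "extent" ([centre column, centre row, width, height] in pixels, round what is visible of it).
Readings, each from a call of its own:
- read_time(): time.
- read_q(): joint angles.
- read_qd(): joint speeds.
- read_tau(): joint torques, N m.
- read_tool_pos(): TCP position.
- read_eef_rot(): TCP orientation.
- read_ft_force(): force on the tool from outside, world axes, zero at the start.
- read_ft_torque(): the same for the moment, N m.
- read_grip_width(): opening from 0.0 (shut) to 1.0 (fully open).
- read_grip_force(): force on a finger pad.
Only numpy, scipy, OpenCV 4.12 (cv2) and the standard library are available. Lean on these libraries where they do the work, as an engineer would, in place of code of your own. Each camera call takes 0.05 s, during which the arm holds its last target. There are 200 camera calls.

## Working session

There is one attempt and no reset: what is moved stays moved. The work goes in short steps, each a Python script; the robot and the scene stay as the last script left them, time stands still between calls to the robot, and variables do not carry over. Pictures are saved under pics/ and viewed, at most 10 in all, crops included, and the job is handed in when it is done.

```bash
ls; mkdir -p pics
python3 - <<'E'
from rig import *
import cv2,numpy as np
print(read_time(),pinch_z if not callable(pinch_z) else pinch_z())
for c in ("side","top"):
    im=read_camera(c); cv2.imwrite(f"pics/{c}0.png",im[:,:,::-1])
    k=get_calibration(c); print(c,{a:np.round(np.array(b),4).tolist() for a,b in k.items()})
    for n in ("tray","pin","chute","cup","jar","tuberack","notch","bore","lip","stopper0"):
        try: print(n,[(round(d["conf"],2),np.round(d["extent"],1).tolist()) for d in spot_in(c,n)])
        except Exception as e: print(n,e)
print(read_time())
E
```

```text
pics
0.0 0.0187
side {'intrinsics': [[389.3513, 0.0, 316.7542], [0.0, 389.3513, 204.3948], [0.0, 0.0, 1.0]], 'xyz': [0.4504, -0.7434, 0.5928], 'rotation': [0.4859, -0.0442, -0.0596, 0.8708]}
tray [(0.87, [251.9, 189.2, 41.7, 36.0])]
pin [(0.76, [333.0, 197.9, 13.7, 25.5])]
chute [(0.7, [333.8, 199.0, 13.9, 27.8]), (0.65, [327.9, 257.3, 92.5, 110.6])]
cup [(0.65, [277.3, 363.8, 43.4, 67.2])]
jar [(0.62, [337.6, 171.7, 13.5, 27.6])]
tuberack [(0.92, [444.4, 353.9, 52.5, 88.3])]
notch [(0.87, [327.9, 258.1, 92.8, 114.1])]
bore [(0.92, [327.5, 255.6, 95.3, 109.9])]
lip [(0.79, [330.2, 255.9, 97.6, 113.5])]
stopper0 [(0.79, [350.5, 333.3, 21.4, 16.2]), (0.67, [252.7, 295.1, 18.8, 13.0]), (0.53, [280.4, 307.1, 18.6, 16.2])]
top {'intrinsics': [[419.8777, 0.0, 319.1491], [0.0, 419.8777, 196.8327], [0.0, 0.0, 1.0]], 'xyz': [0.5035, -0.0184, 1.1553], 'rotation': [-0.0207, 0.0168, 0.7141, -0.6995]}
tray [(0.82, [209.4, 251.7, 60.1, 42.8])]
pin [(0.61, [344.2, 184.1, 12.8, 9.6])]
chute [(0.79, [352.8, 191.6, 77.1, 68.4])]
cup [(0.96, [446.0, 236.6, 31.6, 29.6])]
jar [(0.87, [183.9, 152.8, 27.8, 24.5]), (0.55, [375.5, 176.6, 9.7, 16.7])]
tuberack [(0.7, [447.6, 131.4, 53.9, 29.7])]
notch [(0.81, [354.4, 194.1, 80.7, 66.5])]
bore [(0.61, [354.4, 192.1, 83.9, 68.9])]
lip [(0.75, [356.2, 193.3, 79.8, 66.8])]
stopper0 [(0.62, [371.4, 253.3, 10.9, 10.7]), (0.59, [391.6, 126.9, 11.8, 15.2]), (0.51, [412.2, 185.8, 12.4, 11.6]), (0.47, [368.6, 178.2, 11.6, 13.3]), (0.46, [381.9, 230.9, 12.5, 15.2])]
1.1
```

Run:
```python
import cv2
a=cv2.imread("pics/top0.png")[100:300,150:490]; b=cv2.imread("pics/side0.png")
cv2.imwrite("pics/t1.png",cv2.resize(a,None,fx=2.35,fy=2.35,interpolation=3))
cv2.imwrite("pics/s1.png",cv2.resize(b[120:330,210:480],None,fx=2.8,fy=2.8,interpolation=3))
```

```text
(no output)
```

View pics/t1.png

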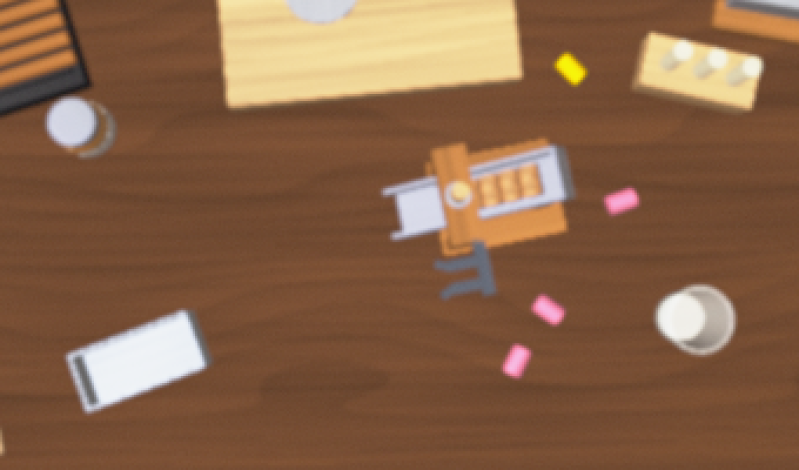

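View pics/s1.png

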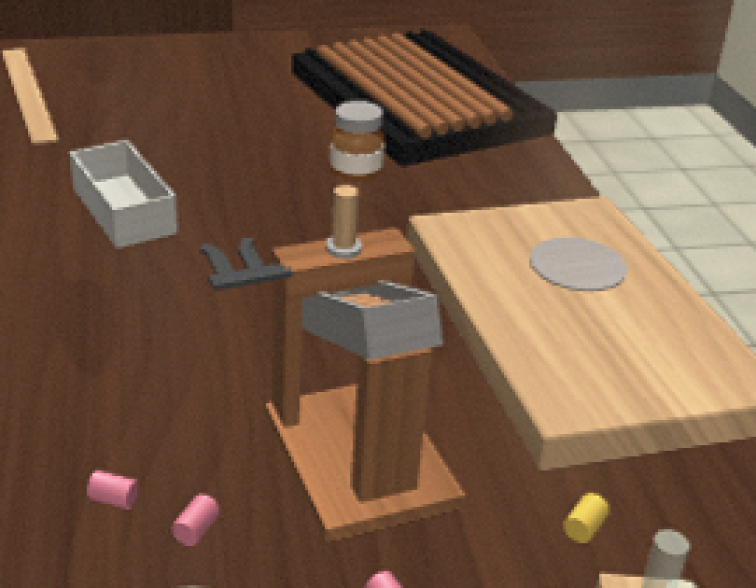

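View pics/side0.png

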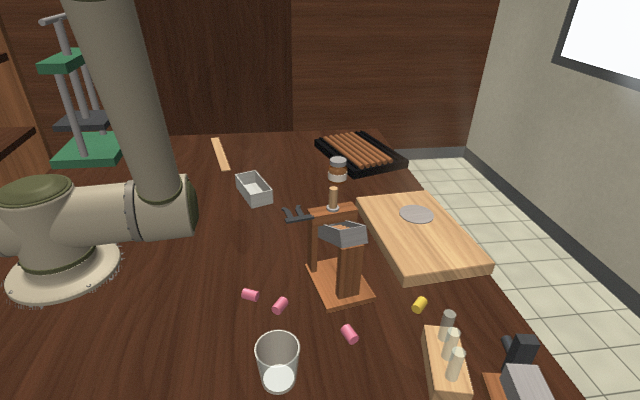

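Both views agree on one tray (top ~(209,252), side ~(252,189)). There is one pin in the bridge (top ~(345,183), side ~(333,198)). The notch is on the robot's side, at top ~(350,215), and the lip points left, towards +y. The pink and yellow stoppers are loose on the bench and not meant. Next I need zoomed crops to pick points on the dispenser.

```bash
cat > h.py <<'E'
from rig import *
import numpy as np, cv2
from scipy.spatial.transform import Rotation as R
from scipy.optimize import minimize, least_squares
def proj(c,P):
    k=get_calibration(c); r=k["rotation"]; r=np.array(r); M=R.from_quat(r).as_matrix() if r.size==4 else r
    p=(np.atleast_2d(P)-k["xyz"])@M; p=p*[1,-1,-1]; q=p@np.array(k["intrinsics"]).T
    return q[:,:2]/q[:,2:]
def place(v,L):  # v=x,y,yaw,dz ; local->world
    return R.from_euler('z',v[2]).apply(np.atleast_2d(L))+[v[0],v[1],v[3]]
def ray(c,uv,z):
    f=lambda s: (proj(c,[s[0],s[1],z])-uv)[0]
    return least_squares(f,[.5,0]).x
E
python3 - <<'E'
from h import *
m={}
for c in("top","side"):
    im=read_camera(c); d=silhouettes(c,"tray"); print(c,[(x["conf"],x["mask"].sum()) for x in d]); m[c]=d[0]["mask"]
    for n in ("pin",):
        print(n,[(round(x["conf"],2),np.round(x["extent"],1).tolist()) for x in silhouettes(c,n)])
    a=im[145:220,305:405] if c=="top" else im[170:310,275:385]
    cv2.imwrite(f"pics/z_{c}.png",cv2.resize(a,None,fx=(8 if c=="top" else 4.28),fy=(8 if c=="top" else 4.28),interpolation=3)[:,:,::-1])
np.savez("m.npz",**m)
box=np.array([[x,y,z] for x in(-.07,.07) for y in(-.033,.033) for z in(0,.045)])
def cost(v):
    t=0
    for c in m:
        h=cv2.convexHull((proj(c,place(v,box))*16).astype(np.int32)); b=np.zeros((400,640),np.uint8)
        cv2.fillConvexPoly(b,h,1,shift=4); b=b>0; t-=(b&m[c]).sum()/(b|m[c]).sum()
    return t
x0=ray("top",np.array([209.4,251.7]),.04)
best=min((minimize(cost,[*x0,y,0],method="Nelder-Mead",options=dict(initial_simplex=np.array([[*x0,y,0]]+[[*x0,y,0]+d for d in np.diag([.02,.02,.3,.01])]),xatol=1e-5,fatol=1e-5)) for y in(1.2,1.6,2.0)),key=lambda r:r.fun)
print("tray",best.x,best.fun)
E
```

```text
top [(0.84, np.int64(1442))]
pin [(0.54, [344.1, 184.0, 12.6, 12.0])]
side [(0.95, np.int64(966))]
pin [(0.48, [331.9, 201.3, 16.7, 25.2])]
tray [0.42164804 0.2830286  1.88791848 0.00212198] -1.8772548355477552
```

View pics/z_top.png

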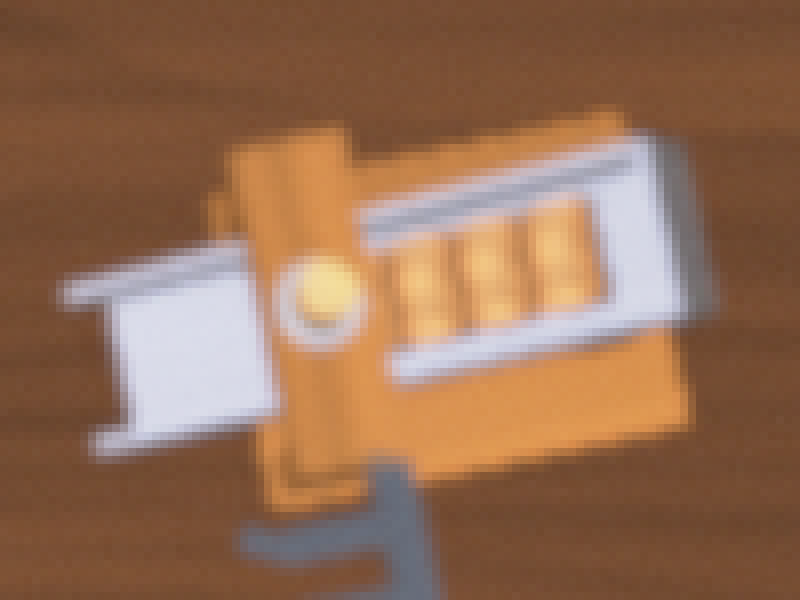

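View pics/z_side.png

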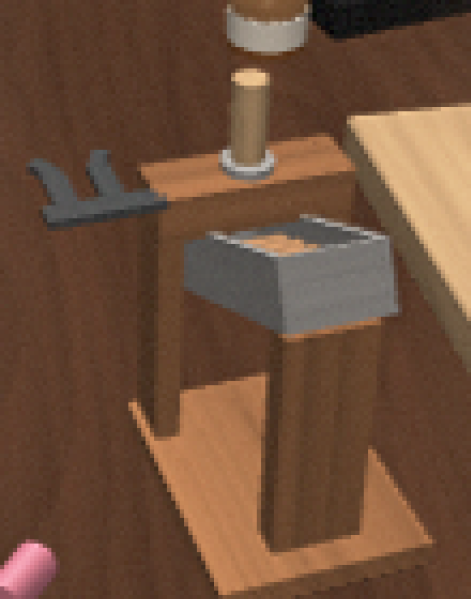

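Run:
```python
from h import *
T=[((230,148),(-17,50,162)),((350,125),(17,50,162)),((690,428),(126,-55,14)),((110,300),(-60,22,66)),((130,435),(-60,-22,66)),
((60,284),(-73.6,26.5,92.7)),((90,458),(-73.6,-26.5,92.7)),((320,303),(0,0,167)),((330,290),(0,0,212))]
S=[((251,76),(0,0,212)),((247,160),(0,0,167)),((140,165),(-17,-50,162)),((330,137),(-17,50,162)),((358,172),(17,50,162)),((222,584),(126,-55,14)),((432,543),(126,55,14)),((130,403),(-19,-55,14))]
def prep(A,s,o): return (np.array([a for a,_ in A])+.5)/s-.5+o, np.array([b for _,b in A])/1000
ut,lt=prep(T,8,np.array([305,145])); us,ls=prep(S,4.28,np.array([275,170]))
f=lambda v: np.r_[(proj("top",place(v,lt))-ut).ravel(),(proj("side",place(v,ls))-us).ravel()]
r=least_squares(f,[.5,-.08,-1.4,0],loss="soft_l1"); v=r.x; print("chute",v); print(np.round(f(v).reshape(-1,2),1).tolist())
g=lambda v: np.r_[(proj("top",place(v,lt))-ut).ravel()]
vt=least_squares(lambda w:g([*w,0]),v[:3]).x; vs=least_squares(lambda w:(proj("side",place([*w,0],ls))-us).ravel(),v[:3]).x
print("top only",vt,"side only",vs)
L={"lip":(-60,0,66),"bore":(0,0,162),"notch":(0,-80,162)}
for n,l in L.items(): print(n,place(v,np.array(l)/1e3))
# pin top triangulated
pt=lambda i,j:least_squares(lambda p:np.r_[proj("top",p)[0]-ut[i],proj("side",p)[0]-us[j]],[.5,-.08,.2]).x
print("pin top",pt(8,0),"collar",pt(7,1),"bridgecorner",pt(0,3))
for n in("cup","jar","tuberack"): pass
# overlay
tr=[0.42165,0.28303,1.88792,0]
for c,n in(("top","o_t"),("side","o_s")):
    im=cv2.imread(f"pics/{c}0.png"); im=cv2.resize(im,None,fx=4,fy=4,interpolation=3)
    def pl(P,col,closed=True): cv2.polylines(im,[((proj(c,P)+.5)*4*16).astype(np.int32)],closed,col,1,cv2.LINE_AA,4)
    mm=lambda *q:place([*v[:3],0],np.array(q)/1e3)
    pl(mm((-17,-50,162),(17,-50,162),(17,50,162),(-17,50,162)),(0,255,0))
    pl(mm((-19,-55,14),(126,-55,14),(126,55,14),(-19,55,14)),(0,255,0)); pl(mm((-60,-22,66),(-60,22,66)),(0,255,0))
    th=np.linspace(-np.pi/2,np.pi/2,12); pl(mm(*[(-4+6*np.cos(t)*1.0-2*0,-80+6*np.sin(t),162) for t in th]),(0,255,255),False); pl(mm((-20,-86,162),(0,-86,162)),(0,255,255));pl(mm((-20,-74,162),(0,-74,162)),(0,255,255))
    for z in(.045,0): pl(place([*tr[:3],z],[[-.07,-.033,0],[.07,-.033,0],[.07,.033,0],[-.07,.033,0]]),(255,255,0))
    a=im[520:1120,680:1660] if c=="top" else im[600:1240,920:1560]
    cv2.imwrite(f"pics/{n}.png",cv2.resize(a,(800,490) if c=="top" else (600,600)))
```

```text
chute [ 5.90123395e-01 -7.40098401e-02 -1.39077370e+00  1.00458359e-03]
[[-0.2, -0.2], [-1.2, -0.1], [0.2, -0.7], [-0.2, -0.4], [0.6, -0.8], [0.3, -0.0], [0.7, -1.3], [-0.1, -0.6], [-0.2, -0.7], [-0.2, 0.3], [-0.2, -0.3], [-0.7, 0.2], [-0.6, -0.5], [-0.8, -0.6], [-0.9, 3.1], [0.4, 0.4], [-1.1, -0.4]]
top only [ 0.58873418 -0.07402909 -1.39924048] side only [ 0.59193437 -0.0712687  -1.39599845]
lip [[ 0.57938028 -0.01497946  0.06700458]]
bore [[ 0.59012339 -0.07400984  0.16300458]]
notch [[ 0.51141622 -0.08833399  0.16300458]]
pin top [ 0.58948739 -0.07459476  0.2140006 ] collar [ 0.58971278 -0.07429279  0.16747087] bridgecorner [ 0.63689455 -0.04896884  0.16190272]
```

View pics/o_t.png

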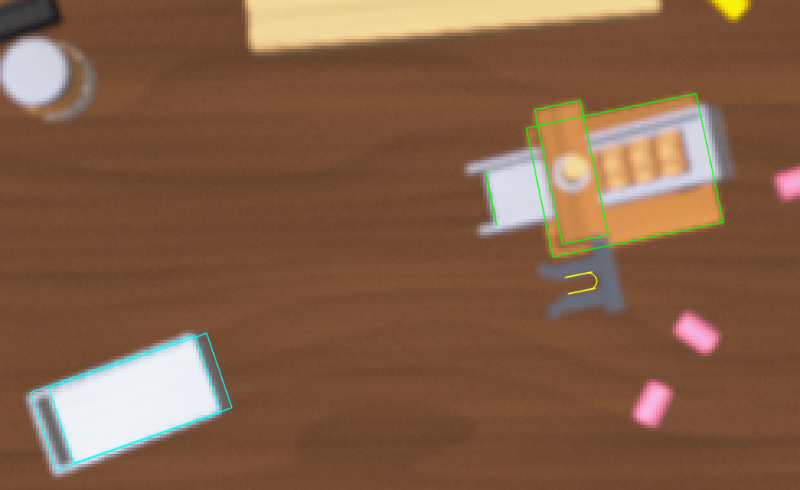

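View pics/o_s.png

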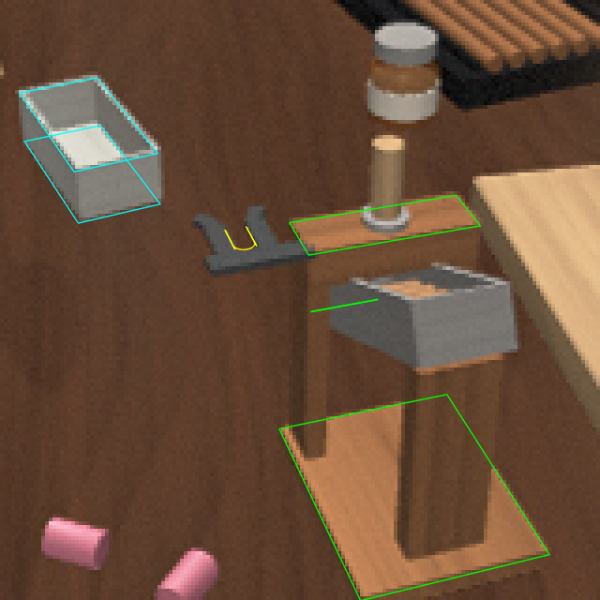

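The overlay fits the bridge, base, lip and tray, and the heights agree: collar 0.167, pin top 0.214, bridge corner 0.162. The yellow slot outline lands on the notch at side ~(292,214). Moving the tray.

```bash
cat >> h.py <<'E'
CH=np.array([.5900,-.0742,-1.394,0])
def C(x,y,z): return place(CH,[x/1e3,y/1e3,z/1e3])[0]
def down(yaw,p):  # tool y along local y of a frame with this yaw; pick half-turn with least joint travel
    q0=np.array(read_q()); o=[]
    for k in(0,np.pi):
        y=np.array([-np.sin(yaw+k),np.cos(yaw+k),0]); z=np.array([0,0,-1.])
        q=R.from_matrix(np.c_[np.cross(y,z),y,z]).as_quat(); j=ik(list(p),list(q))
        if j is not None: o.append((np.abs(np.array(j)-q0).max(),list(q)))
    return min(o)[1]
E
python3 - <<'E'
from h import *
ty=1.8879-np.pi; c=np.array([.42165,.28303]); d=np.array([np.cos(ty),np.sin(ty)])
g=c-.035*d; gt=C(-98-35,0,0)[:2]
p=read_tool_pos(); set_gripper(1.0)
line_to([p[0],p[1],.38],rate=.3)
up=[*g,.2]; q=down(ty,up); print(q,g,gt)
move_to(up,q)
line_to([*g,.008],rate=.15)
set_gripper(0.0); print("w",read_grip_width()*88,read_grip_force())
line_to([*g,.10],rate=.2); print("w",read_grip_width()*88,read_ft_force())
a=R.from_euler('z',CH[2]-ty)*R.from_quat(q)
pre=gt+ (gt-C(0,0,0)[:2])/np.linalg.norm(gt-C(0,0,0)[:2])*.10
line_to([*pre,.10],list(a.as_quat()),rate=.2)
line_to([*pre,.025],rate=.2); line_to([*gt,.013],rate=.15)
im=read_camera("top"); cv2.imwrite("pics/p.png",im[:,:,::-1]); print(read_time(),read_tool_pos())
im=cv2.resize(im[130:260,200:420],None,fx=3.6,fy=3.6,interpolation=3); s=cv2.resize(read_camera("side")[150:300,220:400],None,fx=2,fy=2,interpolation=3)
cv2.imwrite("pics/p1.png",im[:,:,::-1])
E
```

```text
[np.float64(0.5865935777515945), np.float64(0.8098814570914588), np.float64(0.0), np.float64(0.0)] [0.41073644 0.31628499] [0.56660839 0.05672682]
w 65.28303571283305 29.955656910315156
w 65.7354378614932 [ 0.41127161 -0.01468415 -2.9980075 ]
10.4667 [0.56647683 0.05755751 0.01328285]
```

View pics/p1.png

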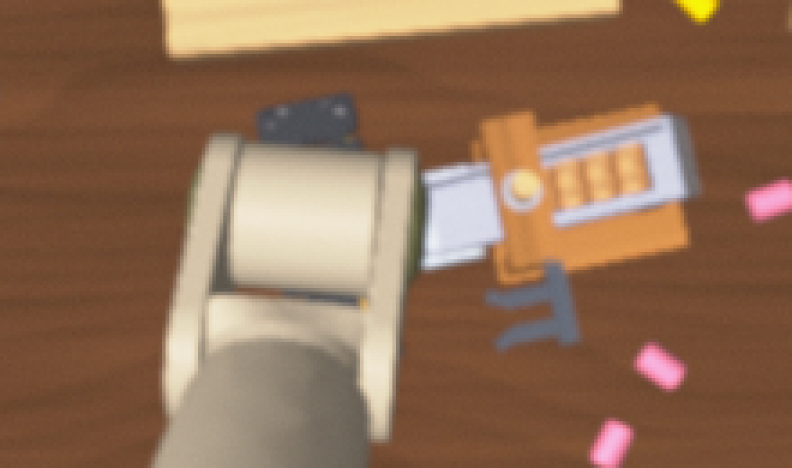

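The arm hides the tray, but the rim shows below the chute at crop ~(450,262). I'll lower it to contact, let go, rise and check with a fit.

Run:
```python
from h import *
p=np.array(read_tool_pos()); z=.0105
while z>.0055:
    line_to([p[0],p[1],z],rate=.05); f=read_ft_force()[2]; print(z,round(f,1))
    if f>-1: break
    z-=.001
set_gripper(1.0); p=np.array(read_tool_pos()); line_to([p[0],p[1],.12],rate=.2)
line_to([.42,.16,.30],rate=.3)
m={}
for c in("top","side"):
    im=read_camera(c); cv2.imwrite(f"pics/{c}2.png",im[:,:,::-1]); d=silhouettes(c,"tray"); print(c,[(round(x["conf"],2),int(x["mask"].sum()),np.round(x["extent"]).tolist()) for x in d])
print(read_time())
im=cv2.imread("pics/top2.png"); im=cv2.resize(im,None,fx=4,fy=4,interpolation=3)
im2=cv2.resize(cv2.imread("pics/side2.png"),None,fx=4,fy=4,interpolation=3)
t=[*C(-98,0,0)[:2],CH[2]]
for i,c in((im,"top"),(im2,"side")):
    for z in(.045,): cv2.polylines(i,[((proj(c,place([*t,z],[[-.07,-.033,0],[.07,-.033,0],[.07,.033,0],[-.07,.033,0]]))+.5)*64).astype(np.int32)],True,(0,255,0),1,16,4)
cv2.imwrite("pics/c2.png",np.vstack([im[580:880,1000:1600],im2[680:980,1000:1600]]))
```

```text
0.0105 -4.1
0.009500000000000001 -3.4
0.0085 -3.6
0.007500000000000001 5.9
top [(0.94, 1043, [306.0, 195.0, 54.0, 33.0]), (0.49, 2618, [354.0, 192.0, 79.0, 67.0])]
side [(0.95, 523, [317.0, 241.0, 45.0, 41.0])]
13.9333
```

View pics/c2.png

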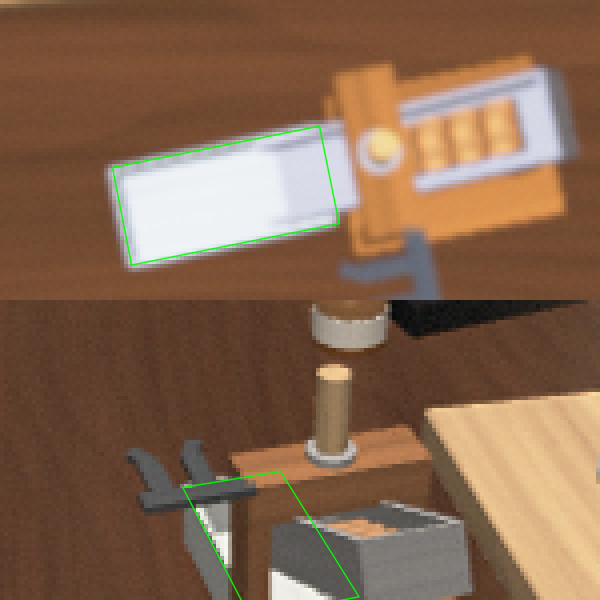

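The tray stands flat on the bench at the planned spot, and the green target outline matches its rim (top crop 110–340, 125–267), with the lip well inside. The pin is next.

Run:
```python
from h import *
b=C(0,0,0)[:2]; q=down(CH[2],[*b,.30])
move_to([*b,.30],q); set_gripper(.6)
line_to([*b,.174],rate=.12)
f0=np.array(read_ft_force()); set_gripper(0.0); print("w",read_grip_width()*88,np.array(read_ft_force())-f0, read_tool_pos())
line_to([*b,.180],rate=.05); print(np.array(read_ft_force())-f0)
line_to([*b,.250],rate=.12); print("w",read_grip_width()*88,np.array(read_ft_force())-f0,read_time())
hold(.8)
for c in("top","side"):
    im=read_camera(c); cv2.imwrite(f"pics/{c}3.png",im[:,:,::-1])
    for n in("pin","stopper0"): print(c,n,[(round(x["conf"],2),np.round(x["extent"],1).tolist()) for x in spot_in(c,n)])
a=cv2.imread("pics/top3.png")[140:240,265:405]; s=cv2.imread("pics/side3.png")[150:290,260:400]
cv2.imwrite("pics/c3.png",np.hstack([cv2.resize(a,(400,286),interpolation=3),cv2.resize(s,(286,286),interpolation=3)]))
# measured handle/shank: pin axis offset seen from side
print(read_time(), proj("side",[*b,.174+.076-.174+.162+.0]), proj("side",[*b,.250-.174+.162-.058]))
```

```text
w 16.989423162818156 [-0.0314174   0.29075182  0.12106713] [ 0.59000905 -0.0742093   0.17406705]
[ 0.53412888  0.65583904 -0.845545  ]
w 16.75098339798176 [ 0.26860322 -0.02206287 -1.42628942] 18.5583
top pin [(0.66, [184.2, 154.1, 26.7, 23.1])]
top stopper0 [(0.52, [295.8, 197.1, 5.4, 17.6]), (0.45, [288.6, 197.8, 6.9, 13.3]), (0.41, [393.4, 126.2, 10.4, 14.1])]
side pin [(0.55, [335.2, 178.2, 14.6, 49.8])]
side stopper0 [(0.62, [278.6, 307.2, 18.5, 13.2]), (0.57, [420.9, 304.3, 15.0, 10.8]), (0.56, [348.4, 333.2, 20.2, 17.1]), (0.46, [251.8, 296.5, 15.7, 11.7])]
19.6583 [[333.52924495 176.6463589 ]] [[332.34859779 201.8052254 ]]
```

```bash
python3 -c "
import cv2;cv2.imwrite('pics/c3.png',cv2.resize(cv2.imread('pics/side3.png')[120:270,250:400],(600,600),interpolation=3))"
```

```text
(no output)
```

View pics/c3.png

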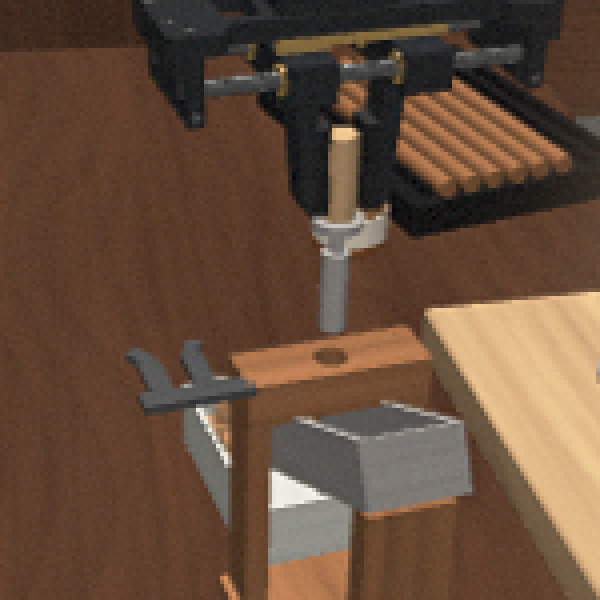

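The pin is free and upright in the grip, with its shank tip at side ~(333,202). The chute is empty and the stoppers are in the tray. Next I park the pin, sliding it in under force watch.

Run:
```python
from h import *
zt=.1785
ux=C(1,0,0)-C(0,0,0); ux/=np.linalg.norm(ux); uy=np.array([-ux[1],ux[0],0])
P=lambda x,z,y=-80:[*C(x,y,0)[:2],z]
line_to(P(-75,.255),rate=.15); line_to(P(-75,zt),rate=.15)
hold(.2); f0=np.array(read_ft_force())
line_to(P(-25,zt),rate=.1)
x=-25; 
while x<6:
    line_to(P(x,zt),rate=.06); f=np.array(read_ft_force())-f0; print(round(x,1),"fx",round(f@ux,1),"fy",round(f@uy,1),"fz",round(f[2],1))
    if f@ux<-6 or abs(f@uy)>12: break
    x+=3 if x<-6 else 1
print(read_time(),read_grip_width()*88)
for c in("top","side"): cv2.imwrite(f"pics/{c}4.png",read_camera(c)[:,:,::-1])
cv2.imwrite('pics/c4.png',cv2.resize(cv2.imread('pics/side4.png')[130:270,230:370],(600,600),interpolation=3))
```

```text
-25 fx -0.3 fy -0.8 fz -0.8
-22 fx -0.7 fy -1.6 fz -1.1
-19 fx -0.5 fy -1.3 fz -1.5
-16 fx -0.4 fy -1.5 fz -0.6
-13 fx -0.4 fy -2.0 fz -1.8
-10 fx 0.4 fy -1.5 fz -1.6
-7 fx -0.1 fy -1.9 fz -0.6
-4 fx -0.2 fy -1.8 fz -1.4
-3 fx -0.0 fy -0.7 fz -1.1
-2 fx -0.7 fy -1.5 fz -0.6
-1 fx -0.0 fy -1.6 fz -1.3
0 fx -0.2 fy -1.9 fz -0.7
1 fx -0.2 fy -1.0 fz -0.3
2 fx -3.4 fy -1.5 fz 0.4
3 fx -6.3 fy -0.3 fz 1.4
25.8 16.71456546339775
```

View pics/c4.png

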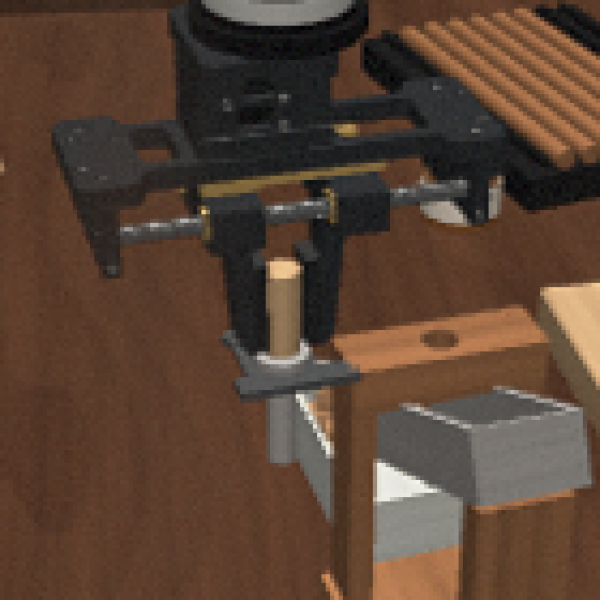

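The neck is at the slot's closed end (fx rises from x≈2 mm), with the collar just above the plate at crop ~(284,350). I'll lower, release and retreat.

Run:
```python
from h import *
P=lambda x,z,y=-80:[*C(x,y,0)[:2],z]
f0=np.array(read_ft_force()); z=.1765
while z>.170:
    line_to(P(2.5,z),rate=.05); f=np.array(read_ft_force())-f0; print(round(z,4),np.round(f,1))
    if f[2]>4: break
    z-=.001
set_gripper(.6); line_to(P(2.5,.30),rate=.15); move_to([.40,-.05,.36],read_eef_rot()); hold(.5)
for c in("top","side"): cv2.imwrite(f"pics/{c}5.png",read_camera(c)[:,:,::-1])
a=cv2.imread("pics/top5.png")[150:240,255:405]; s=cv2.imread("pics/side5.png")[160:300,240:400]
cv2.imwrite("pics/c5.png",np.vstack([cv2.resize(a,(500,300),interpolation=3),cv2.resize(s,(500,300)if 0 else (343,300),interpolation=3).repeat(1,1) if 0 else cv2.copyMakeBorder(cv2.resize(s,(343,300),interpolation=3),0,0,0,157,cv2.BORDER_CONSTANT)]))
for n in("cup","jar","tuberack"): print(n,[(round(x["conf"],2),np.round(x["extent"],1).tolist()) for x in spot_in("top",n)][:1])
print(read_time())
```

```text
0.1765 [ 1.2 -1.7 -3. ]
0.1755 [ 1.7 -1.2 -2.5]
0.1745 [ 1.2 -0.3 -1.1]
0.1735 [-1.3  1.4  5.6]
cup [(0.65, [446.0, 236.9, 29.3, 31.1])]
jar [(0.73, [183.6, 154.6, 26.6, 20.9])]
tuberack [(0.91, [448.1, 131.4, 53.9, 33.6])]
29.9167
```

View pics/c5.png

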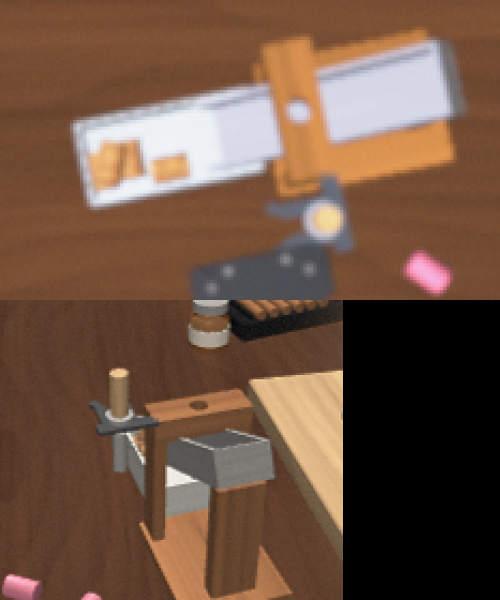

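The pin stands upright in the notch (side crop ~(119,400)) and the chute is empty. The cork shapes in the tray at top crop (90–190, 140–185) look like four. I'll check the cork area numerically before handing in.

Run:
```python
from h import *
im=cv2.imread("pics/top5.png").astype(int)
k=np.zeros((400,640),np.uint8); cv2.fillConvexPoly(k,cv2.convexHull(proj("top",place([*C(-98,0,0)[:2],CH[2],.02],[[x,y,0] for x in(-.066,.066) for y in(-.03,.03)])).astype(np.int32)),1)
n=((im[:,:,2]-im[:,:,0]>50)&(k>0)).sum(); one=.022*.032*(419.9/1.14)**2
print(n,one,n/one)
if n/one>3.2: print(close_job(),read_time())
```

```text
242 95.5112888888889 2.533731905571139
```

Run:
```python
from h import *
im=read_camera("top").astype(int)
for n in("stopper0",): print([(round(x["conf"],2),np.round(x["extent"],1).tolist(),int(x["mask"].sum())) for x in silhouettes("top",n)])
d=(im[:,:,0]-im[:,:,2])
for r in range(186,212): print(r,' '.join(f"{v:3d}" for v in d[r,276:318]))
o=cv2.imread("pics/top0.png")[:,:,::-1].astype(int); df=(np.abs(im-o).sum(2)>70).astype(np.uint8)
N,_,st,ce=cv2.connectedComponentsWithStats(df); print([(s[:5].tolist()) for s in st[1:] if s[4]>15])
```

```text
[(0.64, [289.5, 198.9, 9.8, 16.0], 116), (0.62, [370.6, 252.4, 9.1, 9.1], 99), (0.59, [306.9, 199.6, 15.4, 7.9], 74), (0.59, [384.4, 231.9, 13.5, 12.2], 94), (0.47, [393.4, 126.2, 11.1, 11.1], 71), (0.43, [416.4, 186.3, 13.1, 13.8], 127), (0.38, [296.3, 198.6, 7.0, 18.1], 66)]
186  45  23  13   9   6  -4 -11 -11  -6  -9 -14 -15 -15 -16 -16 -19 -16 -13 -12 -14 -13 -11 -10  -8  -8  -8  -7  -6  -6  -6  -6  -6  -6  -6  -7  -7  -7  -7  -7  -7  -8  -8
187  30   4  -6  -7  -7 -11 -14 -17 -15 -15 -17 -18 -16 -14 -13 -14 -12 -10  -9  -8  -8  -8  -7  -6  -5  -6  -6  -6  -7  -6  -7  -7  -7  -7  -7  -8  -7  -7  -7  -7  -7  -7
188  24  -1 -14 -12 -11 -16 -19 -18 -15 -13 -13 -13 -12 -10  -9  -8  -8  -8  -7  -6  -6  -6  -6  -7  -7  -7  -6  -7  -7  -7  -7  -6  -7  -7  -7  -7  -7  -7  -6  -7  -7  -7
189  31   3  -9 -12 -17 -14 -13 -13 -12  -9 -10  -9  -9  -7  -7  -7  -7  -7  -7  -7  -7  -8  -6  -6  -7  -7  -7  -7  -7  -7  -7  -7  -7  -7  -6  -6  -7  -7  -7  -7  -7  -7
190  39  15  -1  -9 -19 -13  -9  -9  -8  -9  -8  -8  -8  -8  -8  -8  -8  -7  -7  -9 -11 -10  -8  -8  -7  -6  -7  -7  -6  -7  -6  -6  -
[... 3204 characters left out ...]
7 -17 -13  -4   3   9  17  27  34  41  49  56  60  62  68  69  67  70  69  69  66  66  69  69  70  67
210  67  68  69  65  44  17  -5 -13 -14 -14 -14 -13 -15 -14  -8   0   6  14  21  32  41  49  58  61  66  69  70  70  72  73  72  73  73  72  72  71  70  70  68  70  69  70
211  68  69  73  71  59  32   8  -4  -8  -5   0   7  14  22  29  38  47  55  62  64  70  72  72  75  74  72  74  73  73  71  74  73  73  75  74  73  70  71  73  73  71  70
[[339, 169, 43, 21, 526], [276, 175, 59, 38, 1310], [345, 210, 13, 13, 130], [196, 226, 304, 174, 16670], [178, 231, 61, 45, 1624], [536, 351, 104, 49, 2535], [422, 361, 54, 14, 381], [408, 371, 13, 18, 57], [475, 374, 15, 15, 57], [430, 388, 28, 4, 62]]
```

Run:
```python
import cv2
g=cv2.imread("pics/top5.png")[:,:,1]
for r in range(191,208): print(r,' '.join(f"{v:3d}" for v in g[r,280:300]))
```

```text
191 209 233 240 240 238 233 227 228 231 235 234 233 229 225 219 213 216 229 240 242
192 201 225 238 239 232 218 203 203 210 211 207 199 195 191 181 167 180 223 240 243
193 195 218 235 237 227 204 185 181 179 176 166 152 153 162 161 148 162 218 240 243
194 191 209 231 235 222 192 177 179 176 165 149 131 134 149 154 143 154 209 238 243
195 181 191 218 223 208 186 181 187 183 170 149 130 130 147 153 141 148 192 232 242
196 182 175 191 202 191 180 186 194 188 174 152 130 134 154 157 145 141 176 224 238
197 192 175 178 186 183 180 187 189 187 173 148 129 141 161 164 150 139 166 214 231
198 197 178 172 182 182 180 182 186 180 165 140 124 144 166 172 156 137 155 205 224
199 192 179 172 179 177 176 177 176 169 152 130 123 146 171 173 155 138 147 196 221
200 180 176 172 176 176 176 173 174 166 146 126 127 154 176 177 158 139 139 180 216
201 176 183 170 173 179 180 183 178 167 147 124 130 161 181 180 164 144 141 171 206
202 179 195 175 172 180 183 187 183 169 149 130 133 159 177 180 174 169 172 193 216
203 175 195 179 165 170 173 173 170 158 143 133 147 175 191 197 201 212 223 229 232
204 158 181 175 166 169 168 163 157 148 136 143 182 219 228 229 231 236 240 241 240
205 139 172 177 170 173 176 168 160 154 151 174 217 237 241 242 241 242 243 243 242
206 132 179 189 173 176 185 188 189 192 200 219 234 242 243 243 243 243 243 243 242
207 126 184 200 182 192 217 227 228 231 233 239 242 243 243 242 242 241 240 236 230
```

The left cluster has a step in its outline at col ~284 and a separate brightness ridge, so it is one stopper resting on another. That makes four in all. The chute is empty and nothing new shows on the bench, so I'm handing in.

```bash
python3 -c "
from rig import *
print(close_job())"
```

```text
the job is handed in; nothing more can be done
None
```

I handed the job in at about 30 s: the tray stands under the chute lip with the stoppers in it, and the pin is parked upright in the notch. Two of the four stoppers overlap, so I inferred that count from the image and the empty chute, and I viewed 12 pictures against the limit of 10.

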